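Re-aim a clamped circuit board

ROBOT

A 6-joint arm with a two-finger parallel gripper is mounted at the origin on the work surface. World frame = base frame: x ahead of the robot, y to its left, z up, the work surface at z = 0. Lengths are in mm, angles in rad, forces in N, time in s.
With the tool pointing down it reaches from about 275 to 750 mm from the base axis. Payload 10.2 kg.
Tool frame: the origin (TCP) lies between the finger pads; the fingertips stand 17 mm ahead of it and the grasp point (between the pads) lies 2 mm behind it (tips_ahead is the distance from the TCP to the fingertips, in mm); z points along the fingers, y is the line along which they close (so a half turn about z gives the same grasp; the last joint's range is limited). The gripper opens to 85 mm and grips with 20 to 120 N. Pads are 22 mm wide; open, the fingers measure 114 mm over their backs; the gripper's body (76 mm by 85 mm) begins 54 mm behind the grasp point. The pads swing forward as they close: fully open they stand 13 mm farther back than shut.
Start: joints at [-1.516, 0.313, 1.498, -0, 1.331, -0.223], TCP at [143.963, -504.882, 248.294] pointing down, gripper open.
Joint ranges: [-2.94, 2.94], [-0.97, 2.17], [0.19, 2.56], [-1.23, 4.37], [0.02, 3.11], [-2.88, 2.88]. Speed limits (rad/s): [2.39, 2.39, 3.01, 3.14, 3.14, 3.14].

INTERFACE

Orientations are given as a unit quaternion [w, x, y, z].
In Python, from rig import sense, capture, finish_job, boxes_of, tips_ahead gives the robot as it stands.
- The arm moves only by the tool drive_tool, never from a script. Its argument "commands" is text: rows parted by semicolons, each of 7 numbers parted by spaces: the shift along the world's x, y, z in units of 0.1 m (1.0 is 0.1 m), then the turn, a rotation vector about the world's x, y, z in units of pi/4 rad (1.0 is pi/4 rad), then the opening in per cent of the stroke, from 0 (shut) to 100 (fully open). A call has 1 to 20 rows; each row shifts and turns the commanded pose from where the row before left it; what a row does not reach is not made up. A row lasts 1/12 s, in which the tool goes at most 41.7 mm and 7.16 degrees, less where a joint would pass 70% of its speed; a pose out of reach is approached as far as the arm can. A call with a number of a shift or a turn outside -1 to 1 is refused whole. A call with a gripper value outside its range is refused whole. The fingers move at their own pace and stop on an object; "force" is the grip in N (left out, the last holds). Time passes only in rows, so rows that do not move let the fingers close. It gives the time, the measured TCP pose, the force, the opening and the grip force at its end, in the units of the state.
- sense(): the state, without advancing time (a new reading comes with each control period).
- capture(name): name is "scene" or "side" or "wrist"; returns a dict with "pixels" (400x640x3 uint8, blue, green, red), "fov_y" (degrees; the focal length in pixels is half the picture's height over the tangent of half this angle, whatever the lens; pixels are square), "cx", "cy" (the principal point, pixels), "position" and "attitude" of the camera in the world; the wrist camera has in their place "tool_from_camera" (4x4, takes a point from camera to tool coordinates, whose origin is the TCP and whose axes are the flange's). Camera axes: x right, y down, z forward; pixel columns grow to the right and rows downward; lengths in mm; the calibration is good to about 2 mm. The wrist camera is an equidistant fisheye: a pixel r from the principal point sees the ray r / f radians off the axis. A picture is of the moment at which its call begins: read the wrist's pose just before it. There is no depth.
- finish_job(): hands the job in; it is judged then, once.
Trained networks look in a picture, given as the dict that the camera call returned (one of the last four; its "shot" number tells which), for a name from the list of things; names that differ only in an ending like _2 or _b are one class to them, and where a whole thing is asked for, a point or a joint stands for the part that bears it (a point fixed in the world has none). Each returns a list of dicts, best first, with "confidence" (0 to 1); they miss things now and then, are a little off and sometimes report something else, mostly with a low value. They report only what shows in the picture. A call takes as long as a camera call. They do not tell look-alikes from the thing itself.
- boxes_of(picture, name): "position" ([column, row] in pixels, amid what is visible of it).
The state is a dict: "time_s": time; "joints": joint angles; "dq": joint speeds; "tau": joint torques, N m; "eef_pos": TCP position; "ee_rot": TCP orientation; "force": force on the tool from outside, world axes, zero at the start; "wrist_torque": the same for the moment, N m; "grip_width": opening from 0.0 (shut) to 1.0 (fully open); "grip_force": force on a finger pad.
Only numpy, scipy, OpenCV 4.12 (cv2) and the standard library are available. Lean on these libraries where they do the work, as an engineer would, in place of code of your own. Each camera call takes 0.05 s, during which the arm holds its last target. There are 200 camera calls.

TASK

On the holder with the green circuit board, back off the red clamp knob just enough to free the turntable (less than a quarter turn), swivel the board until the white pointer stands at the red mark on its base, and tighten the knob again, fully home. Leave the clamp knob of the holder with the black display alone.

Things in the scene. Friction and masses are not known exactly. Their poses are not given: they have to be found in the camera images.
- board_clamp (a joint): Angle (rad) of the red wing knob of the clamp on the green board's holder. 0 is fully tight, at a stop; it grows anticlockwise seen from above (loosening). It starts between 0 and 0.08. Under about 0.45 the strap below it presses on the disc and locks it; above 0.5 the disc is free. The knob keeps its height, stays where left (springs back at most 0.06) and takes under 0.5 N m.
- board_knob (a point): Centre of the wings of that red knob, on its vertical turning axis, 96 mm above the bench. The wings are a bar 48 mm long along this point's x axis, 12 mm thick along its y axis and 34 mm high (top at 110 mm), clear all round; one end has a white line on top. It stands beside the turntable, 105 mm from its axis, on the side opposite the red mark.
- board_bar (a point): Centre of the aluminium top bar of the frame round the upright green board, on the turntable's vertical axis, 113 mm above the bench. The bar is 92 mm long (this point's x), 12 mm thick (y) and 14 mm high. Gripped across y at the middle it can be twisted about the vertical: freed, it turns easily and stays where left. The frame stands on a dark 96 mm disc in a steel ring on a blue base.
- board_pointer (a point): Tip of the white pointer painted on that dark disc, at its edge, 47 mm from the turntable's axis, along the -y axis of board_bar. It starts 0.5 to 1.0 rad anticlockwise (seen from above) of the red mark.
- board_mark (a point): Inner end of the red mark on the steel ring of the same base, fixed, 50 mm from the turntable's axis, on the side away from the knob.
- display_clamp (a joint): Angle of the red wing knob of the other, equal holder, whose black frame holds a black display panel with white dots. It is tight and is to stay so.
Mind the look-alikes: they are no part of the job. What is shaped like the part that bears board_bar but pink is not meant.

How it is judged (in metres and radians):
On the way, in this order (a step that is already met when the one before it is completed fails the run):
1. the green board's clamp is backed off until the turntable is free (value of joint board_clamp above 0.42 rad), for 0.2 s.
2. with the clamp backed off, the pointer is turned to the red mark, within 13 mm (horizontal distance between board_pointer and board_mark below 0.013 m and value of joint board_clamp above 0.38 rad), for 0.2 s.
3. the clamp is tight again (value of joint board_clamp below 0.2 rad), for 0.2 s.
At the end, for the whole second after the job is handed in: The pointer's tip is within 13 mm of the red mark, the green board's clamp is tight (knob under 0.2 rad from fully home), and the display holder's clamp is still tight (under 0.25 rad) (horizontal distance between board_pointer and board_mark below 0.013 m and value of joint board_clamp below 0.2 rad and value of joint display_clamp below 0.25 rad); the robot touches nothing.
It fails at once if the green board's clamp knob is backed off by more than a quarter turn (1.65 rad) (value of joint board_clamp above 1.65 rad).
It fails at once if the display holder's clamp knob is loosened (over 0.25 rad) (value of joint display_clamp above 0.25 rad).
It also fails if it takes over 64 s, if anything falls off the work surface, if the arm or the gripper's body presses on something with over 40 N, if the wrist force passes 120 N, or if a joint passes its speed limit or range.

## Working session

There is one attempt and no reset: what is moved stays moved. The work goes in short steps, Python scripts to look and compute and a tool call to move; the robot and the scene stay as the last step left them, time stands still between calls to the robot, and variables do not carry over. Pictures are saved under pics/ and viewed, at most 10 in all, crops included, and the job is handed in when it is done.

Besides the shell and the picture viewer there is one more tool, called after "Call:" in YAML: its name, and indented under it one key for each argument. drive_tool: Moves the arm, as the interface text tells. Shifts and turns lie within -1 to 1; 1 stands for 0.1 m of shift or pi/4 rad of turn. Its arguments: {"type":"object","properties":{"commands":{"type":"string"},"force":{"type":"number"}},"required":["commands"]}

```bash
mkdir -p pics
python3 - <<'E'
from rig import *
import cv2,json,numpy as np
for n in ["scene","side"]:
    p=capture(n); cv2.imwrite(f"pics/{n}0.png",p["pixels"])
    print(n,p["fov_y"],p["cx"],p["cy"],p["position"],np.array(p["attitude"]).tolist())
    for k in ["board_knob","board_bar","board_pointer","board_mark"]:
        print(k,[(np.round(b["position"]).tolist(),round(b["confidence"],2)) for b in boxes_of(p,k)])
p=capture("wrist");print(p["tool_from_camera"],p["fov_y"],p["cx"],p["cy"]); s=sense();print(s["eef_pos"],s["ee_rot"],s["grip_width"],s["time_s"])
print(tips_ahead if not callable(tips_ahead) else tips_ahead())
E
```

```text
scene 46.26388756331362 320.905412062954 193.6364688930834 [1026.28416793 -211.97460127  816.41772286] [-0.2594187485788776, 0.7855336038131873, 0.5350454865396194, -0.1713627657912237]
board_knob [([488.0, 185.0], 0.83), ([430.0, 198.0], 0.58), ([255.0, 214.0], 0.43)]
board_bar [([432.0, 199.0], 0.96), ([349.0, 218.0], 0.77)]
board_pointer [([349.0, 216.0], 0.85), ([430.0, 201.0], 0.62)]
board_mark [([468.0, 216.0], 0.91)]
side 57.410810692217424 320.0967162409542 203.1362695592224 [ 390.83160472 -486.79976003  643.79462493] [-0.3611704604305649, 0.9149486387101541, -0.16449832451184848, 0.07324744546811356]
board_knob []
board_bar [([302.0, 212.0], 0.71), ([296.0, 150.0], 0.6)]
board_pointer [([298.0, 153.0], 0.62), ([303.0, 212.0], 0.57)]
board_mark [([300.0, 176.0], 0.97)]
[[ 1.07243041e-03 -9.55992142e-01 -2.93390311e-01  7.46437553e+01]
 [ 9.99998628e-01  6.54788995e-04  1.52171285e-03  5.06727659e-01]
 [-1.26263678e-03 -2.93391540e-01  9.55991532e-01 -1.24504557e+02]
 [ 0.00000000e+00  0.00000000e+00  0.00000000e+00  1.00000000e+00]] 65.70646984690485 322.68564267389405 198.75498310699015
[ 143.95980064 -504.87893721  248.27999588] [-7.63890614e-06  9.90370059e-01  1.38445462e-01 -6.41578821e-06] 1.0008575570368736 0.55
17.0
```

View pics/scene0.png

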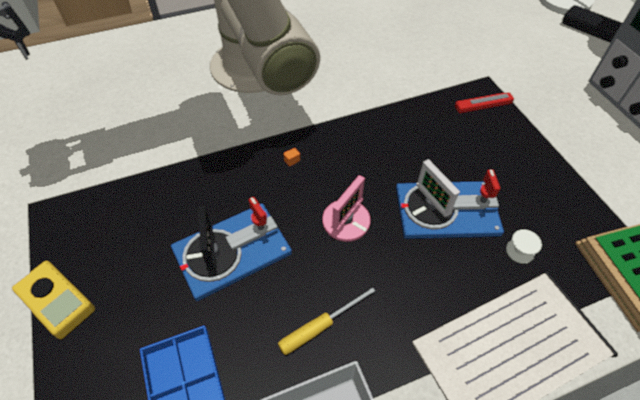

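View pics/side0.png

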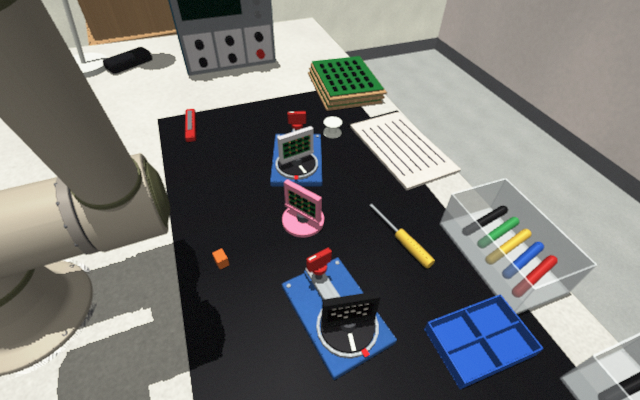

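The green board's holder is at about (435,205) in scene, with its knob at (490,187), bar top centre around (440,175) and red mark at (404,206). In side it is at (297,165), with the knob at (297,120).

```bash
cat > h.py <<'E'
import numpy as np, cv2
from rig import *
from scipy.spatial.transform import Rotation as R
def rot(q): return R.from_quat([q[1],q[2],q[3],q[0]]).as_matrix()
def fl(p): return 200/np.tan(np.radians(p["fov_y"])/2)
def bp(p,uv,z,T=None):
    f=fl(p); d=np.array([uv[0]-p["cx"],uv[1]-p["cy"]])
    if T is None:
        r=rot(p["attitude"])@np.array([*(d/f),1]); o=np.array(p["position"])
    else:
        n=np.hypot(*d); th=n/f; r=T[:3,:3]@np.array([*(d/max(n,1e-9)*np.sin(th)),np.cos(th)]); o=T[:3,3]
    return (o+r*(z-o[2])/r[2])[:2]
def wrist():
    s=sense(); T=np.eye(4); T[:3,:3]=rot(s["ee_rot"]); T[:3,3]=s["eef_pos"]
    p=capture("wrist"); return p,T@np.array(p["tool_from_camera"]),s
E
python3 - <<'E'
from h import *
p=capture("scene")
for n,uv,z in [("knob",(490,187),96),("bar",(440,176),113),("mark",(404,206),25),("ringc",(431,207),25)]: print(n,bp(p,uv,z))
p=capture("side")
for n,uv,z in [("knob",(297,120),96),("bar",(295,133),113),("mark",(296,178),25),("ringc",(296,162),25)]: print(n,bp(p,uv,z))
s=sense();print(rot(s["ee_rot"]))
E
```

```text
knob [641.916935   298.99599909]
bar [593.46515266 212.14781512]
mark [581.271494   155.80709768]
ringc [603.72435223 206.4940168 ]
knob [629.84907549 291.89245713]
bar [600.5677737 216.9259006]
mark [579.70224525 154.7254925 ]
ringc [598.7040515  212.71199441]
[[ 9.61672535e-01  2.74200537e-01 -3.01106568e-07]
 [ 2.74200537e-01 -9.61672533e-01  6.81100952e-05]
 [ 1.83862588e-05 -6.55821715e-05 -9.99999998e-01]]
```

Call:
drive_tool:
  commands: ".21 .34 0 0 0 0 100;.21 .34 0 0 0 0 100;.21 .34 0 0 0 0 100;.21 .34 0 0 0 0 100;.21 .34 0 0 0 0 100;.21 .34 0 0 0 0 100;.21 .34 0 0 0 0 100;.21 .34 0 0 0 0 100;.21 .34 0 0 0 0 100;.21 .34 0 0 0 0 100;.21 .34 0 0 0 0 100;.21 .34 0 0 0 0 100;.21 .34 0 0 0 0 100;.21 .34 0 0 0 0 100;.21 .34 0 0 0 0 100;.21 .34 0 0 0 0 100;.21 .34 0 0 0 0 100;.21 .34 0 0 0 0 100;.21 .34 0 0 0 0 100;.21 .34 0 0 0 0 100"

```text
time_s: 2.32
eef_pos: [564.6, 177.2, 248.3]
ee_rot: [0.0, 0.99, 0.139, 0.0]
force: [0.9, -1.5, -0.5]
grip_width: 0.998
grip_force: 0.0
```

Call:
drive_tool:
  commands: ".21 .34 0 0 0 0 100;.15 .28 0 0 0 0 100;0 0 0 0 0 0 100;0 0 0 0 0 0 100"

```text
time_s: 2.65
eef_pos: [600.0, 238.2, 247.3]
ee_rot: [0.0, 0.99, 0.139, -0.001]
force: [-0.5, 0.1, -0.7]
grip_width: 1.0
grip_force: 0.0
```

Run:
```python
from h import *
p,T,s=wrist(); cv2.imwrite("pics/w1.png",p["pixels"]); print(s["eef_pos"],s["joints"],s["time_s"])
np.savez("w1.npz",T=T)
for k,z in [("board_knob",96),("board_bar",113),("board_pointer",25),("board_mark",25)]:
    print(k,[(np.round(b["position"]).tolist(),round(b["confidence"],2),bp(p,b["position"],z,T).round()) for b in boxes_of(p,k)])
```

```text
[599.97230354 238.1950578  247.25582124] [ 1.96825681e-01  5.89629092e-01  1.08639398e+00 -1.38831181e-04
  1.46677665e+00  1.48787812e+00] 2.65
board_knob [([263.0, 134.0], 0.84, array([634., 303.]))]
board_bar [([346.0, 186.0], 0.8, array([612., 219.])), ([466.0, 247.0], 0.73, array([587.,  83.]))]
board_pointer [([465.0, 248.0], 0.91, array([557.,  25.])), ([348.0, 185.0], 0.88, array([594., 205.]))]
board_mark [([298.0, 143.0], 0.72, array([625., 273.]))]
```

View pics/w1.png

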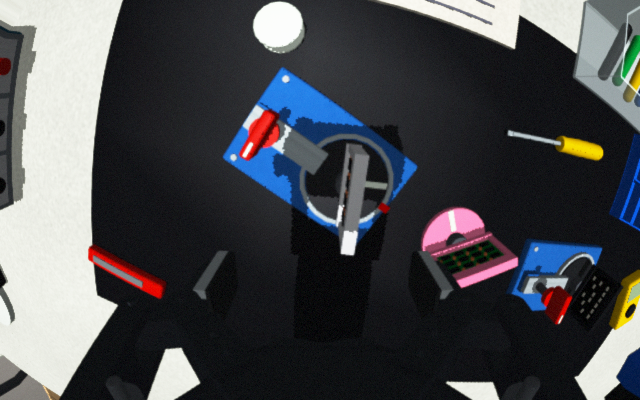

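The wrist view shows the knob at (261,135), the bar from (355,148) to (348,250) along its top, the pointer around (375,185) and the mark at (384,208). I'll enlarge it.

Run:
```python
import cv2
i=cv2.imread("pics/w1.png")[85:265,210:430]
i=cv2.resize(i,None,fx=3.3,fy=3.3,interpolation=cv2.INTER_CUBIC); cv2.imwrite("pics/c1.png",i); print(i.shape)
```

```text
(594, 726, 3)
```

View pics/c1.png

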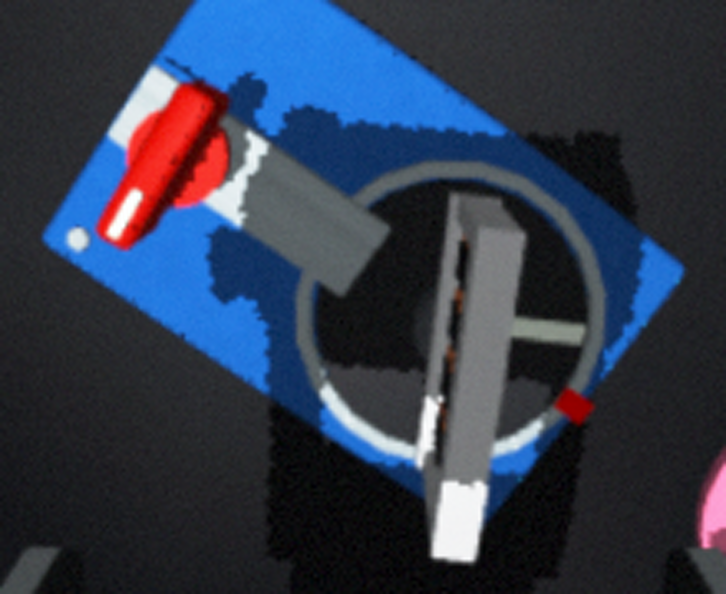

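Run:
```python
from h import *
T=np.load("w1.npz")["T"]; p=capture("wrist")
g=lambda x,y,z: bp(p,(210+x/3.3,85+y/3.3),z,T)
a,b=g(499,229,120),g(455,560,120); c=(a+b)/2; d=b-a; print("bar",c,np.hypot(*d),np.degrees(np.arctan2(d[1],d[0])))
k1,k2=g(194,92,110),g(118,233,110); c=(k1+k2)/2; d=k2-k1; print("knob",c,np.hypot(*d),np.degrees(np.arctan2(d[1],d[0])))
for z in(20,30): print(z,"ring",g(451,313,z),"mark",g(562,400,z),"ptr",g(584,333,z))
```

```text
bar [597.82544322 208.13673128] 92.12348503251263 -169.35236509684188
knob [634.28777558 305.58935289] 42.28794741776692 165.46711439259516
20 ring [597.98536471 207.33602875] mark [578.21450256 158.17274694] ptr [604.553787   158.74070341]
30 ring [600.08997843 208.78710414] mark [580.88131674 161.02182003] ptr [606.47162231 161.5736262 ]
```

Call:
drive_tool:
  commands: ".07 .134 0 0 0 -.135 70;.07 .134 0 0 0 -.135 70;.07 .134 0 0 0 -.135 70;.07 .134 0 0 0 -.135 70;.06 .134 0 0 0 -.135 70;0 0 -.3 0 0 0 70;0 0 -.3 0 0 0 70;0 0 0 0 0 0 70;0 0 0 0 0 0 70"

```text
time_s: 3.7
eef_pos: [633.6, 303.5, 187.9]
ee_rot: [0.0, 0.992, -0.126, -0.001]
force: [0.3, -0.2, 0.6]
grip_width: 0.7
grip_force: 0.0
```

Run:
```python
from h import *
p,T,s=wrist(); cv2.imwrite("pics/w2.png",p["pixels"]); print(s["eef_pos"],rot(s["ee_rot"])[:2,1],s["joints"],s["time_s"])
np.savez("w2.npz",T=T)
```

```text
[633.62554205 303.49888132 187.93284956] [-0.25021077 -0.96819056] [ 2.80404976e-01  7.66947275e-01  9.36136052e-01 -3.10346930e-05
  1.44095670e+00  2.10410484e+00] 3.7
```

View pics/w2.png

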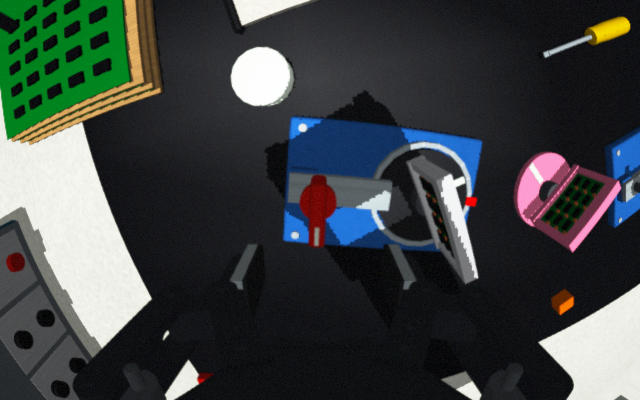

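The knob runs from (319,178) to (316,246), parallel to the finger pads and roughly centred between them. The frame's near end is at (470,278), outside the right finger.

Run:
```python
from h import *
T=np.load("w2.npz")["T"]; p=capture("wrist")
a,b=bp(p,(319.5,178),110,T),bp(p,(316.5,246),110,T);d=b-a
print(a,b,(a+b)/2,np.hypot(*d),np.degrees(np.arctan2(d[1],d[0])))
e=bp(p,(472,275),120,T); print("bar end",e)
```

```text
[660.41837158 297.83132625] [612.26408463 312.63421921] [636.34122811 305.23277273] 50.37817971365826 162.9122835599331
bar end [558.34510738 200.23454298]
```

Call:
drive_tool:
  commands: ".02 .02 -.2 0 0 -.02 70;0 0 -.3 0 0 0 70;0 0 -.3 0 0 0 70;0 0 -.08 0 0 0 60;0 0 0 0 0 0 40;0 0 0 0 0 0 0;0 0 0 0 0 0 0;0 0 0 0 0 0 0;0 0 0 0 0 0 0;0 0 0 0 0 0 0;0 0 0 0 0 0 0"
  force: 50

```text
time_s: 4.72
eef_pos: [637.2, 306.5, 103.5]
ee_rot: [-0.001, 0.991, -0.133, 0.002]
force: [-0.5, -0.2, 6.4]
grip_width: 0.124
grip_force: 50.4
```

Call:
drive_tool:
  commands: "0 0 0 0 0 .12 0;0 0 0 0 0 .12 0;0 0 0 0 0 .12 0;0 0 0 0 0 .12 0;0 0 0 0 0 .12 0;0 0 0 0 0 .12 0;0 0 0 0 0 .12 0;0 0 0 0 0 .06 0;0 0 0 0 0 0 0;0 0 0 0 0 0 0;0 0 0 0 0 0 0;0 0 0 0 0 0 0"

```text
time_s: 5.72
eef_pos: [636.9, 309.4, 103.5]
ee_rot: [-0.002, 0.976, 0.218, 0.004]
force: [3.3, 14.3, 4.1]
grip_width: 0.129
grip_force: 50.0
```

Call:
drive_tool:
  commands: "0 0 0 0 0 0 60;0 0 0 0 0 0 60;0 0 0 0 0 0 60;0 0 .2 0 0 0 60;0 0 .35 0 0 0 60;-.1 -.25 .3 0 0 -.08 60;-.1 -.25 0 0 0 -.08 60;-.1 -.25 0 0 0 -.08 60;-.09 -.26 0 0 0 -.08 60;0 0 0 0 0 0 60;0 0 0 0 0 0 60"

```text
time_s: 6.63
eef_pos: [597.1, 203.8, 186.0]
ee_rot: [0.0, 0.996, 0.093, 0.0]
force: [0.4, 0.4, 0.0]
grip_width: 0.601
grip_force: 0.0
```

Run:
```python
from h import *
p,T,s=wrist(); cv2.imwrite("pics/w3.png",p["pixels"]); print(s["eef_pos"],rot(s["ee_rot"])[:2,1],s["joints"],s["time_s"])
np.savez("w3.npz",T=T)
```

```text
[597.06457735 203.84410091 185.97955728] [ 0.18456729 -0.98281987] [ 1.43644511e-01  5.95190247e-01  1.23712828e+00 -1.11789090e-04
  1.30877535e+00  1.52883816e+00] 6.6333
```

View pics/w3.png

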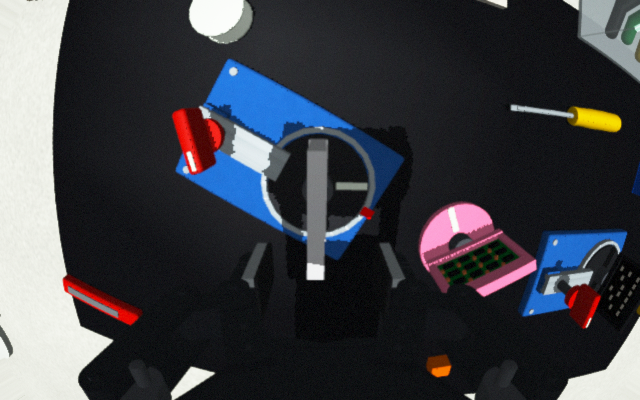

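The knob now runs from (181,112) to (192,172), so it has been turned. The bar's top runs from (317,151) to (316,278), vertical and centred between the fingers, with the mark at (364,212) and the pointer tip at (368,186).

Run:
```python
from h import *
T=np.load("w3.npz")["T"]; p=capture("wrist")
g=lambda x,y,z: bp(p,(x,y),z,T)
def seg(n,a,b,z):
    a,b=g(*a,z),g(*b,z);d=b-a;print(n,(a+b)/2,np.hypot(*d),np.degrees(np.arctan2(d[1],d[0])))
seg("bar",(317.5,151),(316,279),120); seg("knob",(181,112),(192,172),110)
for z in (20,25): print("ring",g(318,183.5,z),"mark",g(363,211.5,z),"ptr",g(368,186,z))
```

```text
bar [598.13680904 207.24890491] 91.05551502181969 -170.2964212790278
knob [632.91940964 305.80383737] 42.82884379676885 -162.20810476428267
ring [597.48451027 207.52882002] mark [577.5284239 158.1166164] ptr [604.15434523 159.14542917]
ring [598.74125752 207.69377491] mark [579.12862453 159.13197791] ptr [605.29630157 160.14308435]
```

Call:
drive_tool:
  commands: ".01 .035 -.2 0 0 0 60;0 0 -.3 0 0 0 60;0 0 -.2 0 0 0 60;0 0 0 0 0 0 40;0 0 0 0 0 0 0;0 0 0 0 0 0 0;0 0 0 0 0 0 0;0 0 0 0 0 0 0;0 0 0 0 0 0 0;0 0 0 0 0 -.115 0;0 0 0 0 0 -.115 0;0 0 0 0 0 -.115 0;0 0 0 0 0 -.115 0;0 0 0 0 0 -.115 0;0 0 0 0 0 -.115 0;0 0 0 0 0 0 0;0 0 0 0 0 0 0;0 0 0 0 0 0 0"
  force: 40

```text
time_s: 8.23
eef_pos: [598.7, 208.6, 117.1]
ee_rot: [-0.0, 0.984, -0.177, 0.001]
force: [-0.2, 0.4, 7.6]
grip_width: 0.124
grip_force: 42.7
```

Call:
drive_tool:
  commands: "0 0 0 0 0 0 60;0 0 0 0 0 0 60;0 0 0 0 0 0 60;0 0 .3 0 0 0 60;0 0 .35 0 0 0 60;.05 .14 0 0 0 .12 60;.05 .14 0 0 0 .12 60;.05 .14 0 0 0 .12 60;.05 .14 0 0 0 .12 60;.05 .14 0 0 0 .12 60;.05 .14 0 0 0 .12 60;.05 .13 0 0 0 .12 60;0 0 0 0 0 0 60;0 0 0 0 0 0 60"

```text
time_s: 9.4
eef_pos: [632.7, 305.7, 179.7]
ee_rot: [0.0, 0.989, 0.151, -0.0]
force: [-0.3, -0.4, -0.2]
grip_width: 0.599
grip_force: 0.0
```

Run:
```python
from h import *
p,T,s=wrist(); cv2.imwrite("pics/w4.png",p["pixels"]); print(s["eef_pos"],rot(s["ee_rot"])[:2,1],s["joints"],s["time_s"])
np.savez("w4.npz",T=T)
```

```text
[632.68710475 305.67900984 179.6589044 ] [ 0.29867161 -0.95435593] [ 2.83847623e-01  7.71499341e-01  9.49322876e-01 -1.59654134e-04
  1.42175976e+00  1.55136737e+00] 9.4
```

View pics/w4.png

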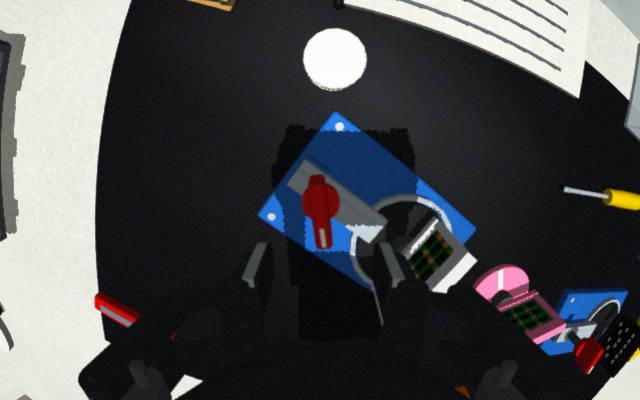

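The knob runs from (319,177) to (323,247), between the pads and almost parallel to them. The board has swivelled square to the strap and clear of the fingers, so I grip and tighten.

Call:
drive_tool:
  commands: ".02 0 -.2 0 0 .05 60;0 0 -.3 0 0 0 60;0 0 -.27 0 0 0 60;0 0 0 0 0 0 40;0 0 0 0 0 0 0;0 0 0 0 0 0 0;0 0 0 0 0 0 0;0 0 0 0 0 0 0;0 0 0 0 0 0 0;0 0 0 0 0 -.12 0;0 0 0 0 0 -.12 0;0 0 0 0 0 -.12 0;0 0 0 0 0 -.12 0;0 0 0 0 0 -.12 0;0 0 0 0 0 -.12 0;0 0 0 0 0 -.12 0;0 0 0 0 0 0 0;0 0 0 0 0 0 0"
  force: 60

```text
time_s: 10.95
eef_pos: [634.8, 307.0, 105.4]
ee_rot: [-0.001, 0.988, -0.157, 0.0]
force: [-2.3, 5.6, -4.0]
grip_width: 0.125
grip_force: 60.1
```

```bash
python3 -c "
from rig import *;s=sense();print(s['wrist_torque'],s['force'],s['ee_rot'])"
```

```text
[0.82500442 0.48827003 0.00230236] [-2.27807619  5.57803467 -4.0366514 ] [-1.38880181e-03  9.87563281e-01 -1.57215176e-01  4.75226056e-04]
```

Call:
drive_tool:
  commands: "0 0 0 0 0 -.06 0;0 0 0 0 0 -.06 0;0 0 0 0 0 -.06 0;0 0 0 0 0 0 0;0 0 0 0 0 0 0"

```text
time_s: 11.37
eef_pos: [634.8, 306.9, 105.5]
ee_rot: [-0.001, 0.975, -0.224, 0.001]
force: [-1.9, 5.7, -2.7]
grip_width: 0.128
grip_force: 99.7
```

```bash
python3 -c "
from rig import *;s=sense();print(s['wrist_torque'],s['force'],s['ee_rot'])"
```

```text
[0.71683083 0.46436707 2.41009226] [-1.92134774  5.70569293 -2.70221299] [-8.18085884e-04  9.74572765e-01 -2.24068313e-01  8.05127990e-04]
```

Call:
drive_tool:
  commands: "0 0 0 0 0 0 60;0 0 0 0 0 0 60;0 0 0 0 0 0 60;0 0 .3 0 0 0 60;0 0 .35 0 0 0 60;0 0 .4 0 0 0 60;-.1 -.35 0 0 0 0 60;-.1 -.35 0 0 0 0 60;-.1 -.35 0 0 0 0 60;-.1 -.35 0 0 0 0 60;-.05 -.35 0 0 0 0 60;0 -.25 0 0 0 0 60;0 0 0 0 0 0 60;0 0 0 0 0 0 60"

```text
time_s: 12.53
eef_pos: [590.3, 104.3, 209.3]
ee_rot: [-0.0, 0.974, -0.228, 0.001]
force: [0.5, 1.3, -0.2]
grip_width: 0.601
grip_force: 0.0
```

Run:
```python
from h import *
p,T,s=wrist(); cv2.imwrite("pics/w5.png",cv2.resize(p["pixels"],(800,500),interpolation=cv2.INTER_CUBIC)); print(s["eef_pos"],s["force"],s["time_s"])
np.savez("w5.npz",T=T)
```

```text
[590.28158556 104.32917098 209.28943954] [ 0.53968395  1.26525749 -0.24192773] 12.5333
```

View pics/w5.png

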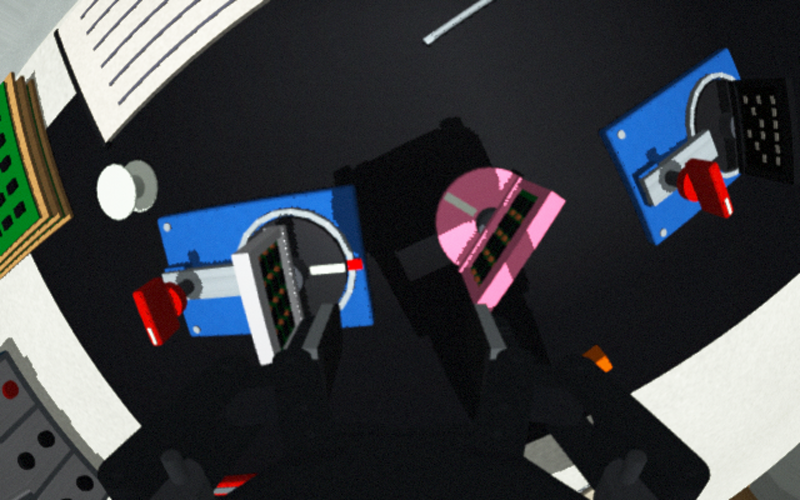

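The pointer, with its tip at (345,268), meets the red mark at (355,265). The knob runs from (137,288) to (156,345) and I'll check its angle.

Run:
```python
from h import *
T=np.load("w5.npz")["T"]; p=capture("wrist")
g=lambda x,y,z: bp(p,(x/1.25,y/1.25),z,T)
a,b=g(138,290,110),g(155,344,110);d=b-a;print((a+b)/2,np.hypot(*d),np.degrees(np.arctan2(d[1],d[0])))
print(g(345,268,25),g(349,266,25))
a,b=g(170,218,15),g(160,218,15)
```

```text
[633.64117292 303.54288254] 46.57367689862449 157.61137910596986
[579.1417958  164.59304542] [579.21246633 160.60148086]
```

```bash
python3 -c "
from rig import *;print(finish_job())"
```

```text
the job is handed in; nothing more can be done
None
```

The job is handed in: by my last wrist view, the green board's pointer stands about 4 mm from the red mark, its clamp knob is back against the stop, and I never touched the display holder's clamp (the hand-in returned no verdict).

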